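Clamp a turned blank in the cradle with its draw latch

TASK

A turned wooden blank stands loose in the vee of the clamping cradle. Push the hinged jaw shut against the blank, hook the latch's wire loop on its keeper so that the bar lies under the keeper's lip, then snap the lever down over centre until its handle lies flat and the blank is held fast. Go by feel: a gentle push is enough everywhere, never force the loop against the keeper, and leave the other things on the bench where they are.

Things in the scene. Friction and masses are not known exactly. Their poses are not given: they have to be found in the camera images.
- cradle: wooden clamping cradle screwed to the bench. Origin: centre of the underside of its dark base board, 290 (x) x 240 (y) x 18 mm; y points to the fixed jaw. Two wooden jaws, x -115 to 115, z 18 to 63, stand side by side on it: fixed jaw y 5 to 60, swinging jaw (shut) y -60 to -5, each with a 90 degree vee at x 0. The draw latch lies across their top faces at x 85.
- swing_jaw: the swinging jaw's block. When shut its frame coincides with the cradle's; it turns about the vertical hinge pin at cradle x -127, y 0. In its own frame it fills x -115 to 115, y -60 (outer face, pushed to shut it) to -5, z 18 to 63. It carries the steel keeper on its top at x 85, screwed on through slots: the hooked bar's centre belongs at y -34, but up to 5 mm more or less, which is not measured - find it by feel.
- jaw_hinge (a joint): angle of the swinging jaw, rad: 0 = shut, bearing on the blank, jaws parallel and 10 mm apart; grows as it swings open towards -y of the cradle (0.2 at most; 2 mm at the latch per 0.01 rad). Stiff (about 2 N at the latch end): stays where it is left. The loop only reaches the keeper with the jaw shut.
- latch_pivot (a point): the lever's pivot axis (along the cradle's x): on the cradle at x 85, y 22, z 79, 16 mm above the jaws' tops. Keeper, seen along x: a channel 20 mm wide; heights are above the jaw's top, y from the hooked bar's centre: floor 12.5 mm high; post at y 2.5 to 7.5 with a lip on it, 19.5 to 27 mm high, overhanging to y -1; back wall at y -8 to -18, 26 mm high. Gap between lip and back wall 7 mm.
- lever (a joint): angle of the lever, rad: 0 = down flat, home, handle pointing to +y of the cradle; grows as the handle rises and swings towards the keeper; 1.9 = fully forward, a stop. Friction (0.06 N m) holds it anywhere. With the loop hooked it is heavy from 1.5 (or as late as 0.7) to 0.3 (2 to 7 N at the handle's end), passes centre at 0.26 and drops or snaps towards home: press it flat.
- handle: black grip of the lever, a flat bar 18 mm wide, 8 mm thick, from 30 to 80 mm from the pivot. Origin on its outer face (the top when down) 60 mm from the pivot; y along the handle to its end, z out of the outer face, which lies 8 mm from the plane through the pivot axis. Beyond lever angle 1.8 it leans so far over the loop that it can touch the body of a gripper holding the loop's end.
- loop_hinge (a point): middle of the trunnion on which the loop turns, carried by the lever 18 mm from its pivot: at lever angle q it lies 18*cos(q-0.26) mm towards cradle +y of the pivot and 18*sin(q-0.26) mm above it. A pull on the loop takes the lever along (about 4 N).
- trunnion (a joint): angle of the loop against the lever, rad: this value minus the lever angle is the loop's slope above the level direction towards the keeper (cradle -y). Slight friction (0.024 N m) holds the loop where it is put, so turning the lever back carries the loop up with it and off the keeper unless the bar has first been drawn under the lip.
- loop: steel wire loop, a U of 5 mm rod: two legs 36 mm apart between centres (41 mm over the outside) straddle the lever; the cross bar joins their far ends. Origin at the trunnion; legs along -y, bar along x. Pulled, the legs slide through the trunnion against springs (10 N preload, then 2.5 N per mm, 13 mm at most).
- loop_bar (a point): centre of the loop's cross bar (5 mm rod along x), 67.5 mm from the trunnion. It goes down between back wall and lip on to the channel's floor (centre 15 mm above the jaw's top; 28.5 on the back wall, 29.5 on the lip), then towards +y under the lip to the post. With the lever fully forward it reaches 10 to 12 mm past y -34. If it lands on the back wall, draw it lightly to +y till it drops in.
- blank: turned wooden blank with a slanting top, 46 mm across, 78 mm tall, standing loose on the base board in the vee of the fixed jaw; origin at the centre of its underside.
- stray_blank: another turned blank like the first, 75 mm tall, standing on the cradle's base board behind the fixed jaw, near the hinge end; leave alone; origin at the centre of its underside
- blank_left: turned blank standing on the bench beside the cradle, 46 mm across, 78 mm tall; leave alone; origin at the centre of its underside
- blank_dark: dark turned blank standing on the bench, 42 mm across, 62 mm tall; leave alone; origin at the centre of its underside
- sanding_block: cork sanding block lying on the bench, 112 x 66 x 34 mm; leave alone; origin at the centre of its underside
- brush: wooden bench brush lying on the bench, 220 mm long; leave alone; origin at the centre of its underside
- glue: white plastic glue bottle standing on the bench, 60 mm across, 170 mm tall; leave alone; origin at the centre of its underside
- try_square: joiner's square lying on the bench, wooden stock 100 mm, steel blade 150 mm; leave alone; origin at the centre of its underside

How it is judged:
By the outcome, as a careful person would: the job done as asked, in the order asked, and still so for the second after the job is handed in, with the robot touching nothing.
It also fails if it takes over 72 s, if anything falls off the work surface, if the arm or the gripper's body presses on something with over 40 N, if the wrist force passes 120 N, or if a joint passes its speed limit or range.

ROBOT

A 7-joint arm with a two-finger parallel gripper is mounted at the origin on the work surface. World frame = base frame: x ahead of the robot, y to its left, z up, the work surface at z = 0. Lengths are in m, angles in rad, forces in N, time in s.
With the tool pointing down it reaches from about 0.4 to 0.85 m from the base axis. Payload 10.4 kg.
Tool frame: the origin (TCP) lies on the centre line of the jaws, within the pads' length; the fingertips stand 8 mm ahead of it and the grasp point (between the pads) lies 11 mm behind it (r.finger_overhang is the distance from the TCP to the fingertips, in m); z points along the fingers, y is the line along which they close (so a half turn about z gives the same grasp; the last joint's range is limited). The gripper opens to 87 mm and grips with 3 to 60 N. Pads are 19 mm wide; open, the fingers measure 117 mm over their backs; the gripper's body (75 mm by 190 mm) begins 51 mm behind the grasp point.
Start: joints at [-1.182, 0.332, -0.065, 1.46, 0.022, 1.35, -0.088], TCP at [0.25, 0.573, 0.231] pointing down, gripper open.
Joint ranges: [-2.6, 2.6], [-0.5, 2.12], [-1.47, 1.34], [0.16, 2.42], [-1.27, 4.41], [0.06, 2.06], [-2.6, 2.6]. Speed limits (rad/s): [2.22, 2.22, 2.79, 2.79, 3.14, 3.14, 3.14].

INTERFACE

Orientations are given as a unit quaternion [x, y, z, w].
In Python, from bench import r, vision gives the robot as it stands.
- The arm moves only by the tool drive_tool, never from a script. Its argument "series" is a list of rows, each a list of 2 entries, a list of its own where there are three numbers: the shift along the world's x, y, z in cm, then the turn about the world's z in degrees. A call has exactly 10 rows; each row shifts and turns the commanded pose from where the row before left it; what a row does not reach is not made up. A row lasts 1/8 s, in which the tool goes at most 62.5 mm and 10.7 degrees, less where a joint would pass 70% of its speed; a pose out of reach is approached as far as the arm can. A call with a gripper value outside its range is refused whole. "hand" is the closure, from 0 (fully open) to 1 (shut), set as the call begins (left out, the last holds). The fingers move at their own pace and stop on an object; "newtons" is the grip in N (left out, the last holds). Time passes only in rows, so rows that do not move let the fingers close, or fill a call up. It gives the time, the measured TCP pose, the force, the opening and the grip force at its end, in the units of the state.
- r.read_state(): the state, without advancing time (a new reading comes with each control period).
- vision.camera(name): name is "scene" or "top" or "wrist"; returns a dict with "color" (420x560x3 uint8, red, green, blue), "intrinsics" (3x3 intrinsics, pixels), "k1" (the pictures are not rectified: a ray, as slopes to the right and down, at radius r is drawn at 1 + k1 r^2 times it, then the intrinsics apply), "R" (3x3) and "t" (3): a world point X has camera coordinates R X + t; the wrist camera has in their place "mount" (4x4, takes a point from camera to tool coordinates, whose origin is the TCP and whose axes are the flange's). Camera axes: x right, y down, z forward; pixel columns grow to the right and rows downward; lengths in m; the calibration is good to about 2 mm. A picture is of the moment at which its call begins: read the wrist's pose just before it. There is no depth.
- r.close_job(): hands the job in; it is judged then, once.
The state is a dict: "time": time; "joint_positions": joint angles; "joint_vel": joint speeds; "joint_torque": joint torques, N m; "ee_pos": TCP position; "eef_rot": TCP orientation; "ft_force": force on the tool from outside, world axes, zero at the start; "torque": the same for the moment, N m; "width": finger opening in m; "grip_force": force on a finger pad.
Only numpy, scipy, OpenCV 4.12 (cv2) and the standard library are available. Lean on these libraries where they do the work, as an engineer would, in place of code of your own. Each camera call takes 0.05 s, during which the arm holds its last target. There are 200 camera calls.

## Working session

There is one attempt and no reset: what is moved stays moved. The work goes in short steps, Python scripts to look and compute and a tool call to move; the robot and the scene stay as the last step left them, time stands still between calls to the robot, and variables do not carry over. Pictures are saved under pics/ and viewed, at most 10 in all, crops included, and the job is handed in when it is done.

Besides the shell and the picture viewer there is one more tool, called after ">>>" as name(argument=value, ...), one argument or row to a line, values as JSON. drive_tool: Moves the arm, as the interface text tells. Its arguments: {"type":"object","properties":{"series":{"type":"array"},"hand":{"type":"number"},"newtons":{"type":"number"}},"required":["series"]}

```bash
ls; mkdir -p pics
cat > h.py <<'E'
import numpy as np, cv2
from bench import r, vision
from scipy.spatial.transform import Rotation as Ro
def cam(n):
    s=r.read_state(); c=vision.camera(n)
    if n=="wrist":
        M=np.array(c["mount"]); T=np.eye(4); T[:3,:3]=Ro.from_quat(s["eef_rot"]).as_matrix(); T[:3,3]=s["ee_pos"]
        W=T@M; c["R"]=W[:3,:3].T; c["t"]=-W[:3,:3].T@W[:3,3]
    return c
def save(c,f): cv2.imwrite(f,c["color"][:,:,::-1])
def ray(c,u,v):
    K=np.array(c["intrinsics"]); d=np.array([[c["k1"],0,0,0,0]],float)
    p=cv2.undistortPoints(np.array([[[u,v]]],float),K,d)[0,0]
    R=np.array(c["R"]);t=np.array(c["t"]); return -R.T@t, R.T@np.array([p[0],p[1],1])
def onz(c,u,v,z):
    o,d=ray(c,u,v); return o+d*(z-o[2])/d[2]
def proj(c,X):
    K=np.array(c["intrinsics"]); d=np.array([c["k1"],0,0,0,0],float)
    rv,_=cv2.Rodrigues(np.array(c["R"])); return cv2.projectPoints(np.array(X,float).reshape(-1,1,3),rv,np.array(c["t"],float),K,d)[0][:,0]
E
python3 - <<'E'
from h import *
import pickle
D={}
for n in ["scene","top","wrist"]:
    c=cam(n); save(c,f"pics/{n}0.png"); D[n]=c
    print(n,np.round(-np.array(c["R"]).T@np.array(c["t"]),3),np.round(c["R"],2).tolist(),np.round(c["intrinsics"],0).tolist(),c["k1"])
pickle.dump(D,open("d0.pkl","wb"))
a=np.hstack([D["scene"]["color"],D["top"]["color"]])[:,:,::-1]
print(r.read_state())
E
```

```text
pics
scene [ 1.164 -0.316  0.754] [[0.46, 0.89, -0.0], [0.61, -0.32, -0.73], [-0.64, 0.33, -0.69]] [[402.0, 0.0, 277.0], [0.0, 402.0, 201.0], [0.0, 0.0, 1.0]] -0.10552678367735802
top [ 0.365 -0.008  1.118] [[0.02, -1.0, 0.01], [-0.98, -0.02, -0.2], [0.2, -0.0, -0.98]] [[442.0, 0.0, 279.0], [0.0, 442.0, 212.0], [0.0, 0.0, 1.0]] -0.006229399107224393
wrist [0.176 0.605 0.384] [[0.4, 0.92, -0.0], [0.88, -0.38, 0.3], [0.27, -0.12, -0.96]] [[324.0, 0.0, 279.0], [0.0, 324.0, 206.0], [0.0, 0.0, 1.0]] -0.07252158208712231
{'time': 0.15, 'joint_positions': array([-1.18155836,  0.33271446, -0.06469649,  1.4607421 ,  0.02164089,
        1.34990279, -0.08849506]), 'joint_vel': array([-2.56895156e-04, -3.46527474e-03,  1.38687378e-03, -2.42207571e-03,
        1.67668905e-03, -2.97647769e-04, -6.92601941e-05]), 'joint_torque': array([ 3.99554547e-04, -6.23632336e+01,  2.46382831e-02, -3.90144217e+01,
       -6.11990201e-02,  3.72530369e-02,  1.17377299e-04]), 'ee_pos': array([0.25008533, 0.57247653, 0.22994736]), 'eef_rot': array([ 2.04453384e-01,  9.78876155e-01, -5.31078509e-04, -6.63915542e-05]), 'ft_force': array([ 0.60089666, -0.64263047, -0.08451285]), 'torque': array([ 0.02512609,  0.04674271, -0.00520159]), 'grip_force': 0.0, 'width': 0.08678831205806747}
```

View pics/top0.png

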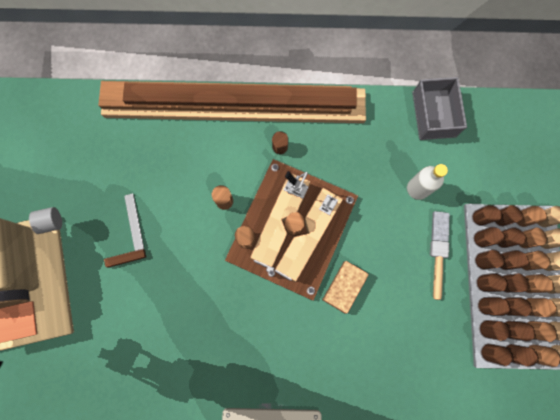

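View pics/scene0.png

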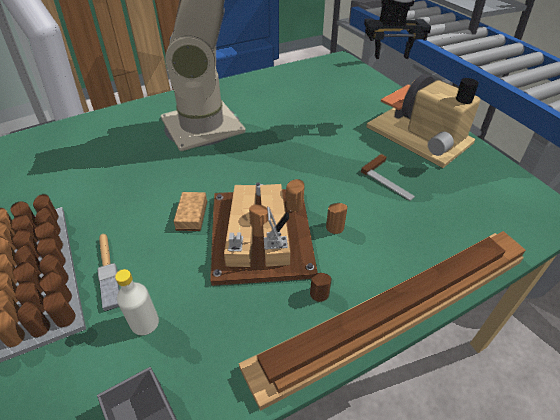

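Top view: the cradle is centred near px (293,229), with its hinge at (271,271), lever at (296,183) and keeper at (329,203). The swinging jaw is on the right (world -y). I'll enlarge that area.

Run:
```python
from h import *
import pickle
D=pickle.load(open("d0.pkl","rb"))
a=D["top"]["color"][155:303,222:362,::-1]
b=D["scene"]["color"][175:290,200:330,::-1]
a=cv2.resize(a,None,fx=4,fy=4,interpolation=cv2.INTER_CUBIC)
cv2.imwrite("pics/c1.png",a)
c=D["top"]
for p in [(275,163),(355,190),(230,262),(312,298)]: print(onz(c,*p,0.018).round(4))
```

```text
[0.7154 0.0055 0.018 ]
[ 0.648  -0.2012  0.018 ]
[0.457 0.111 0.018]
[ 0.3738 -0.0928  0.018 ]
```

View pics/c1.png

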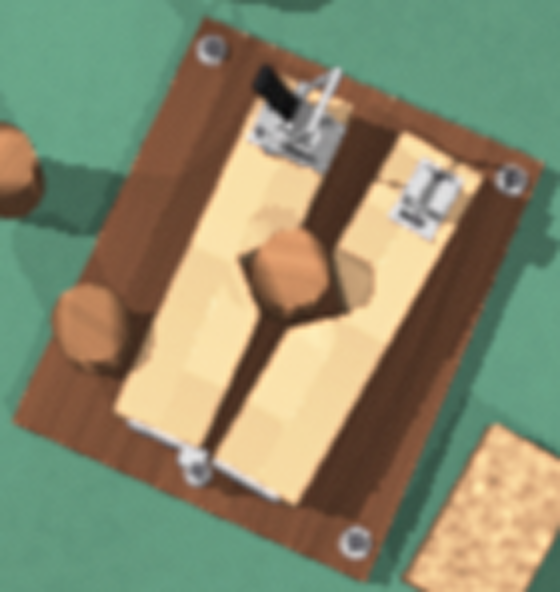

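Crop (4x, offset 222,155): board corners are at (205,18), (543,160), (12,420) and (370,580). The swing jaw's top corners are at about (405,130), (484,178), (215,460) and (297,503). The lever is partly up and the loop leans towards the upper right.

Run:
```python
from h import *
import pickle
D=pickle.load(open("d0.pkl","rb")); c=D["top"]
f=lambda u,v,z: onz(c,222+(u+.5)/4-.5,155+(v+.5)/4-.5,z)
P=np.array([f(205,18,.018),f(543,160,.018),f(12,420,.018),f(370,580,.018)])[:,:2]
Q=np.array([[.145,.12],[.145,-.12],[-.145,.12],[-.145,-.12]])
A=(P-P.mean(0)); th=np.arctan2((Q[:,0]*A[:,1]-Q[:,1]*A[:,0]).sum(),(Q*A).sum())
Rm=np.array([[np.cos(th),-np.sin(th)],[np.sin(th),np.cos(th)]])
print("origin",P.mean(0),"yaw",np.degrees(th),"res",(A@Rm-Q).round(4).tolist())
C=P.mean(0)
w2c=lambda p:(np.asarray(p)[...,:2]-C)@Rm
# swing jaw and fixed jaw checks
for n,u,v,z in [("sw+x+y",405,130,.063),("sw+x-y",484,178,.063),("sw-x+y",215,460,.063),("sw-x-y",297,503,.063),("fx-x+y",115,410,.063),("fx-x-y",200,448,.063),("hingepin",195,463,.07)]:
    print(n,(w2c(f(u,v,z))*1000).round(1))
k=[f(*p,.085) for p in [(412,155),(465,180),(440,238),(388,212)]]; print("keeper",(w2c(np.array(k))*1000).round(1).tolist())
# scene check
s=D["scene"]
c2w=lambda p:np.array([*(C+Rm@np.array(p[:2])),p[2]])
print(proj(s,[c2w([.145,.12,.018]),c2w([.145,-.12,.018]),c2w([-.145,-.12,.018]),c2w([.085,.022,.079])]).round(1))
print("pivot",c2w([.085,.022,.079]))
np.savez("cr.npz",C=C,R=Rm)
cv2.imwrite("pics/c2.png",cv2.resize(s["color"][175:290,200:330,::-1],None,fx=5,fy=5,interpolation=cv2.INTER_CUBIC))
```

```text
origin [ 0.54858487 -0.04232523] yaw -22.664974550005027 res [[-0.0021, -0.0022], [-0.0009, 0.0016], [0.0013, 0.0009], [0.0017, -0.0002]]
sw+x+y [113.8 -30.4]
sw+x-y [105.5 -86.4]
sw-x+y [-117.9   -5.6]
sw-x-y [-121.4  -60.1]
fx-x+y [-115.    60.8]
fx-x-y [-115.1    5.4]
hingepin [-124.7    4.2]
keeper [[95.0, -40.4], [93.7, -75.4], [54.9, -75.3], [56.9, -40.9]]
[[318.  273.8]
 [210.2 281.7]
 [213.5 193.4]
 [271.8 238.8]]
pivot [ 0.63549817 -0.05477828  0.079     ]
```

View pics/c2.png

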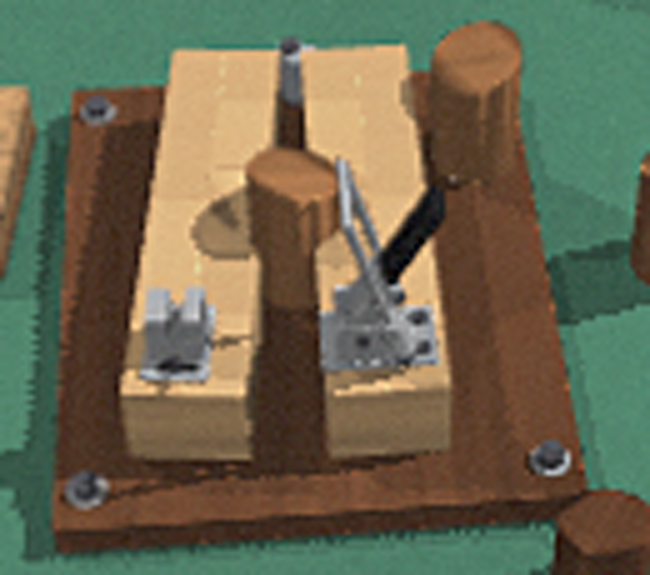

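```bash
cat >> h.py <<'E'
_z=np.load("cr.npz"); C=_z["C"]; Rm=_z["R"]
def c2w(p): p=np.array(p,float)/1000; return np.array([*(C+Rm@p[:2]),p[2]])
def w2c(P): P=np.asarray(P,float); return np.array([*((P[:2]-C)@Rm),P[2]])*1000
def onx(c,u,v,x=85):
    o,d=ray(c,u,v); o=w2c(o); d=w2c(o*0+0) if 0 else np.array([*(d[:2]@Rm),d[2]]); return o+d*(x-o[0])/d[0]
def mv(target):  # shift in cm from the measured TCP to a cradle-frame point (mm)
    return ((c2w(target)-r.read_state()["ee_pos"])*100).round(2)
def st():
    s=r.read_state(); R=Ro.from_quat(s["eef_rot"]).as_matrix(); F=s["ft_force"]
    print("t",round(s["time"],2),"tcp cradle",w2c(s["ee_pos"]).round(1),"closing axis yaw vs cradle x",round((np.degrees(np.arctan2(R[1,1],R[0,1]))+22.66+90)%180-90,1),"F cradle",(F[:2]@Rm).round(1),round(F[2],1),"w",round(s["width"],4),"grip",round(s["grip_force"],1),"q7",s["joint_positions"][6].round(2))
E
python3 - <<'E'
from h import *
import pickle
D=pickle.load(open("d0.pkl","rb")); S,T=D["scene"],D["top"]
s=lambda u,v:(200+(u+.5)/5-.5,175+(v+.5)/5-.5)
print("bar scene",onx(S,*s(346,192)).round(1),"ends",onx(S,*s(345,165),67).round(1),onx(S,*s(347,220),103).round(1))
print("handle end scene",onx(S,*s(440,185)).round(1),"base",onx(S,*s(390,270)).round(1))
# top/scene triangulation of bar centre
o1,d1=ray(S,*s(346,192)); o2,d2=ray(T,222+326/4,155+102/4)
k=np.linalg.lstsq(np.c_[d1,-d2],o2-o1,rcond=None)[0]; p,q=o1+k[0]*d1,o2+k[1]*d2; print("tri",w2c(p).round(1),w2c(q).round(1))
for t in [(95,-130,200),(95,-130,45)]: print(t,c2w(t).round(3),mv(t))
st()
E
```

```text
bar scene [ 85.   16.7 160.7] ends [ 67.   17.6 158.7] [103.   15.9 162.6]
handle end scene [ 85.   56.  161.2] base [ 85.   34.9 111. ]
tri [ 83.3  16.8 158.9] [ 83.3  14.5 158.8]
(95, -130, 200) [ 0.586 -0.199  0.2  ] [ 33.61 -77.14  -2.99]
(95, -130, 45) [ 0.586 -0.199  0.045] [ 33.61 -77.14 -18.49]
t 0.15 tcp cradle [-512.4  452.3  229.9] closing axis yaw vs cradle x 89.1 F cradle [ 0.8 -0.4] -0.1 w 0.0868 grip 0.0 q7 -0.09
```

>>> drive_tool(
  series=[
    [[1.7,-3.9,0],-4.5],
    [[1.7,-3.9,0],-4.5],
    [[1.7,-3.9,0],-4.5],
    [[1.7,-3.9,0],-4.5],
    [[1.7,-3.9,0],-4.5],
    [[1.7,-3.9,0],-4.5],
    [[1.7,-3.9,0],-4.5],
    [[1.7,-3.9,0],-4.5],
    [[1.7,-3.9,0],-4.5],
    [[1.7,-3.9,0],-4.5],
  ],
  hand=1,
  newtons=10,
)

```text
time: 1.4
ee_pos: [0.4204, 0.1814, 0.2305]
eef_rot: [0.565, 0.825, 0.0, -0.0]
ft_force: [0.3, 0.6, 0.5]
width: 0.0019
grip_force: 0.0
```

>>> drive_tool(
  series=[
    [[1.7,-3.9,0],-4.5],
    [[1.7,-3.9,0],-4.5],
    [[1.7,-3.9,0],-4.5],
    [[1.7,-3.9,0],-4.5],
    [[1.7,-3.9,0],-4.5],
    [[1.7,-3.9,0],-4.5],
    [[1.7,-3.9,0],-4.5],
    [[1.7,-3.9,-1],-4.5],
    [[1.7,-3.9,-1],-4.0],
    [[1.4,-3.0,-1],-4.0],
  ],
)

```text
time: 2.65
ee_pos: [0.5874, -0.2, 0.2]
eef_rot: [0.833, 0.554, -0.0, 0.0]
ft_force: [0.2, 1.0, 0.6]
width: 0.0004
grip_force: 0.0
```

```bash
python3 -c "
from h import *
st(); print(mv((95,-130,45)))
c=cam('wrist'); save(c,'pics/w1.png'); st()"
```

```text
t 2.65 tcp cradle [  96.5 -130.5  200. ] closing axis yaw vs cradle x -0.1 F cradle [-0.2  1. ] 0.6 w 0.0004 grip 0.0 q7 0.05
[ -0.12   0.11 -15.5 ]
t 2.7 tcp cradle [  97.6 -133.9  198.4] closing axis yaw vs cradle x -0.5 F cradle [-3. -2.] -1.7 w 0.0008 grip 0.0 q7 0.05
```

View pics/w1.png

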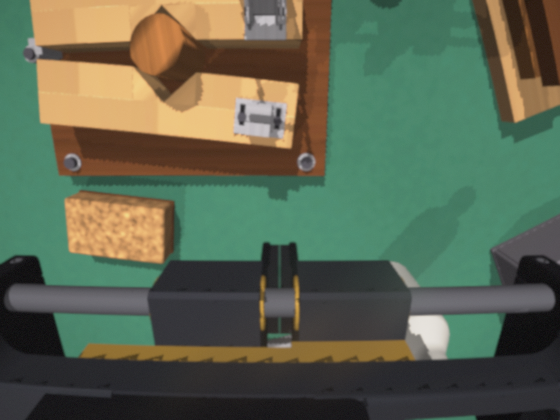

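Wrist view: the open jaw runs (40,60)-(300,145) with the keeper at (260,117). The glue bottle is partly hidden under the gripper near (430,330), so I'll check where it is before going down.

```bash
python3 -c "
from h import *
import pickle
T=pickle.load(open('d0.pkl','rb'))['top']
print('glue',w2c(onz(T,440,171,.17)).round(0),w2c(onz(T,416,192,.02)).round(0))
st(); print(mv((80,-120,45)))"
```

```text
glue [ 224. -256.  170.] [ 211. -253.   20.]
t 2.7 tcp cradle [  97.6 -133.9  198.4] closing axis yaw vs cradle x -0.5 F cradle [-3. -2.] -1.7 w 0.0008 grip 0.0 q7 0.05
[ -1.09   1.96 -15.34]
```

>>> drive_tool(
  series=[
    [[-0.25,0.8,-3],0],
    [[0,0,-3.5],0],
    [[0,0,-3.5],0],
    [[0,0,-3],0],
    [[0,0,-2],0],
    [[0,0,-0.9],0],
    [[0.2,0.5,0],0],
    [[0.2,0.5,0],0],
    [[0.2,0.5,0],0],
    [[0.2,0.5,0],0],
  ],
)

```text
time: 3.95
ee_pos: [0.5932, -0.1697, 0.0421]
eef_rot: [0.832, 0.555, 0.0, 0.0]
ft_force: [-0.7, -0.1, -0.2]
width: 0.0004
grip_force: 0.0
```

>>> drive_tool(
  series=[
    [[0.1,0.2,0],0],
    [[0.1,0.2,0],0],
    [[0.1,0.2,0],0],
    [[0.1,0.2,0],0],
    [[0.05,0.15,0],0],
    [[0.05,0.15,0],0],
    [[0.05,0.15,0],0],
    [[0.05,0.15,0],0],
    [[0,0,0],0],
    [[0,0,0],0],
  ],
)

```text
time: 5.2
ee_pos: [0.5986, -0.1559, 0.0415]
eef_rot: [0.832, 0.555, 0.0, -0.0]
ft_force: [0.5, 0.5, 1.4]
width: 0.0005
grip_force: 0.2
```

```bash
python3 -c "
from h import *
st()"
```

```text
t 5.2 tcp cradle [ 89.9 -85.5  41.5] closing axis yaw vs cradle x 0.1 F cradle [0.3 0.6] 1.4 w 0.0005 grip 0.2 q7 0.05
```

>>> drive_tool(
  series=[
    [[0.05,0.15,0],0],
    [[0.1,0.15,0],0],
    [[0.05,0.15,0],0],
    [[0.05,0.15,0],0],
    [[0.05,0.1,0],0],
    [[0.05,0.1,0],0],
    [[0.05,0.1,0],0],
    [[0.05,0.1,0],0],
    [[0,0,0],0],
    [[0,0,0],0],
  ],
)

```text
time: 6.45
ee_pos: [0.6031, -0.146, 0.0416]
eef_rot: [0.832, 0.555, 0.0, -0.0]
ft_force: [0.5, -3.1, 0.6]
width: 0.0005
grip_force: 0.8
```

```bash
python3 -c "
from h import *
st()"
```

```text
t 6.45 tcp cradle [ 90.3 -74.7  41.6] closing axis yaw vs cradle x 0.1 F cradle [ 1.6 -2.6] 0.6 w 0.0005 grip 0.8 q7 0.03
```

Contact at about 2–3 N (the hinge's friction). Continuing in small steps.

>>> drive_tool(
  series=[
    [[0.05,0.1,0],0],
    [[0.03,0.07,0],0],
    [[0.03,0.07,0],0],
    [[0.03,0.07,0],0],
    [[0.03,0.07,0],0],
    [[0.02,0.05,0],0],
    [[0.02,0.05,0],0],
    [[0,0,0],0],
    [[0,0,0],0],
    [[0,0,0],0],
  ],
)

```text
time: 7.7
ee_pos: [0.605, -0.142, 0.0416]
eef_rot: [0.832, 0.555, -0.0, 0.0]
ft_force: [0.3, -4.2, 0.4]
width: 0.0006
grip_force: 2.3
```

```bash
python3 -c "
from h import *
st()"
```

```text
t 7.7 tcp cradle [ 90.5 -70.2  41.6] closing axis yaw vs cradle x 0.0 F cradle [ 1.9 -3.7] 0.4 w 0.0006 grip 2.3 q7 0.02
```

>>> drive_tool(
  series=[
    [[0.02,0.05,0],0],
    [[0.02,0.05,0],0],
    [[0.02,0.05,0],0],
    [[0.02,0.05,0],0],
    [[0,0,0],0],
    [[0,0,0],0],
    [[0,0,0],0],
    [[0,0,0],0],
    [[0,0,0],0],
    [[0,0,0],0],
  ],
)

```text
time: 8.95
ee_pos: [0.6051, -0.1419, 0.0416]
eef_rot: [0.833, 0.554, -0.001, 0.001]
ft_force: [-2.4, -9.4, 0.7]
width: 0.0005
grip_force: 4.8
```

```bash
python3 -c "
from h import *
st()"
```

```text
t 8.95 tcp cradle [ 90.5 -70.1  41.6] closing axis yaw vs cradle x -0.1 F cradle [ 1.4 -9.6] 0.7 w 0.0005 grip 4.8 q7 0.02
```

>>> drive_tool(
  series=[
    [[-0.6,-1.4,0],0],
    [[-0.6,-1.4,0],0],
    [[0,0,3.5],0],
    [[0,0,3.5],0],
    [[0,0,4],0],
    [[0,0,4],0],
    [[0,0,3],0],
    [[1.0,2.6,1],0],
    [[1.0,2.6,0],0],
    [[1.0,2.5,0],0],
  ],
  hand=0.3,
)

```text
time: 10.2
ee_pos: [0.624, -0.0899, 0.2317]
eef_rot: [0.832, 0.555, 0.0, -0.0]
ft_force: [-0.1, 0.4, 0.8]
width: 0.0608
grip_force: 0.0
```

```bash
python3 -c "
from h import *
st(); c=cam('wrist'); save(c,'pics/w2.png'); st()
import pickle; pickle.dump(c,open('w2.pkl','wb'))
c=cam('scene'); save(c,'pics/s2.png'); pickle.dump(c,open('s2.pkl','wb'))"
```

```text
t 10.2 tcp cradle [ 87.9 -14.8 231.7] closing axis yaw vs cradle x 0.1 F cradle [-0.2  0.3] 0.8 w 0.0608 grip 0.0 q7 -0.15
t 10.25 tcp cradle [ 87.4 -10.  231.2] closing axis yaw vs cradle x 0.3 F cradle [-1.9  4. ] -0.8 w 0.0612 grip 0.0 q7 -0.15
```

View pics/w2.png

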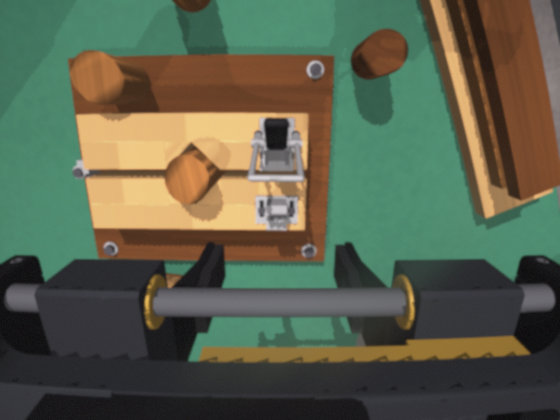

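Wrist view: the jaws are parallel (shut). The loop bar runs from (250,178) to (303,177), the handle is at (276,133) and the keeper at (277,211).

```bash
python3 -c "
from h import *
import pickle
c=pickle.load(open('w2.pkl','rb'))
for z in (.155,.159,.163): print(z,w2c(onz(c,250,178,z)).round(1),w2c(onz(c,303,177,z)).round(1))
for n,u,v,z in [('fx+x+y',308,112,.063),('sw+x-y',306,229,.063),('screw',315,70,.02),('keeper',277,211,.085)]: print(n,w2c(onz(c,u,v,z)).round(1))
st(); print(mv((85,17,155)))"
```

```text
0.155 [ 67.3  16.8 155. ] [105.8  17.6 155. ]
0.159 [ 67.6  17.7 159. ] [105.5  18.5 159. ]
0.163 [ 68.   18.5 163. ] [105.2  19.3 163. ]
fx+x+y [116.3  62.1  63. ]
sw+x-y [117.4 -58.5  63. ]
screw [126.4 105.   20. ]
keeper [ 86.5 -31.2  85. ]
t 10.3 tcp cradle [ 87.4 -11.7 231.1] closing axis yaw vs cradle x 0.3 F cradle [-0.6 -0.1] 0.1 w 0.061 grip 0.0 q7 -0.15
[ 0.88  2.74 -7.61]
```

>>> drive_tool(
  series=[
    [[0.5,1.4,0],0],
    [[0.56,1.37,0],0],
    [[0,0,0],0],
    [[0,0,-2],0],
    [[0,0,-2],0],
    [[0,0,-2],0],
    [[0,0,-1.6],0],
    [[0,0,0],0],
    [[0,0,0],0],
    [[0,0,0],0],
  ],
)

```text
time: 11.55
ee_pos: [0.6351, -0.0628, 0.1564]
eef_rot: [0.832, 0.555, 0.001, 0.0]
ft_force: [0.7, 0.0, -0.0]
width: 0.0611
grip_force: 0.0
```

```bash
python3 -c "
from h import *
st(); print(mv((86.5,18,155)))"
```

```text
t 11.55 tcp cradle [ 87.7  14.4 156.4] closing axis yaw vs cradle x 0.1 F cradle [0.6 0.3] -0.0 w 0.0611 grip 0.0 q7 -0.17
[ 0.02  0.38 -0.14]
```

>>> drive_tool(
  series=[
    [[0,0.35,-0.1],0],
    [[0,0,0],0],
    [[0,0,0],0],
    [[0,0,0],0],
    [[0,0,0],0],
    [[0,0,0],0],
    [[0,0,0],0],
    [[0,0,0],0],
    [[0,0,0],0],
    [[0,0,0],0],
  ],
  hand=0.65,
  newtons=8,
)

```text
time: 12.8
ee_pos: [0.6346, -0.0592, 0.1546]
eef_rot: [0.832, 0.555, -0.0, -0.0]
ft_force: [-4.1, 1.1, 3.6]
width: 0.0407
grip_force: 8.0
```

```bash
python3 -c "
from h import *
st(); s=r.read_state(); print(s['ft_force'])
def fk(q,sl): 
    hy,hz=22+18*np.cos(q-.26),79+18*np.sin(q-.26); return hy-67.5*np.cos(sl),hz+67.5*np.sin(sl),hy,hz
for q,sl in [(1.15,1.3),(1.75,-.08),(1.75,-.28),(1.7,0.2),(1.7,.8)]: print(q,sl,np.round(fk(q,sl),1))"
```

```text
t 12.8 tcp cradle [ 85.9  17.6 154.6] closing axis yaw vs cradle x 0.1 F cradle [-4.2 -0.5] 3.6 w 0.0407 grip 8.0 q7 -0.17
[-4.05141755  1.12543895  3.60473093]
1.15 1.3 [ 15.3 158.   33.3  93. ]
1.75 -0.08 [-43.8  91.5  23.5  96.9]
1.75 -0.28 [-41.4  78.3  23.5  96.9]
1.7 0.2 [-41.8 110.3  24.3  96.8]
1.7 0.8 [-22.7 145.3  24.3  96.8]
```

```bash
python3 -c "
from h import *
L=62.5
n=18
t=np.linspace(0,1,n+1); q=1.15+(1.72-1.15)*t; s=1.3+(-.03-1.3)*t
y=22+18*np.cos(q-.26)-L*np.cos(s); z=79+18*np.sin(q-.26)+L*np.sin(s)
d=np.c_[np.zeros(n),np.diff(y),np.diff(z)]
W=np.c_[d[:,:2]@Rm.T,d[:,2]]/10
cum=np.round(np.cumsum(W,0),1); print(np.diff(np.r_[[[0,0,0]],cum],axis=0).round(1).tolist()); print(cum[-1], y[[0,-1]],z[[0,-1]])"
```

```text
[[-0.2, -0.4, -0.1], [-0.2, -0.5, -0.1], [-0.1, -0.4, -0.2], [-0.2, -0.4, -0.2], [-0.2, -0.4, -0.2], [-0.1, -0.4, -0.3], [-0.2, -0.4, -0.3], [-0.1, -0.3, -0.3], [-0.2, -0.3, -0.4], [-0.1, -0.3, -0.3], [-0.1, -0.3, -0.4], [-0.1, -0.2, -0.4], [-0.1, -0.2, -0.4], [-0.1, -0.2, -0.4], [0.0, -0.1, -0.5], [-0.1, -0.1, -0.4], [0.0, -0.1, -0.5], [0.0, -0.1, -0.4]]
[-2.1 -5.1 -5.8] [ 16.61073969 -38.48162107] [153.20967804  95.01491178]
```

>>> drive_tool(
  series=[
    [[-0.1,0.05,0],0],
    [[-0.2,-0.4,-0.1],0],
    [[-0.2,-0.5,-0.1],0],
    [[-0.1,-0.4,-0.2],0],
    [[-0.2,-0.4,-0.2],0],
    [[-0.2,-0.4,-0.2],0],
    [[-0.1,-0.4,-0.3],0],
    [[-0.2,-0.4,-0.3],0],
    [[-0.1,-0.3,-0.3],0],
    [[0,0,0],0],
  ],
)

```text
time: 14.05
ee_pos: [0.6204, -0.0911, 0.1373]
eef_rot: [0.832, 0.555, -0.0, -0.0]
ft_force: [1.0, 1.3, -1.3]
width: 0.0403
grip_force: 8.0
```

```bash
python3 -c "
from h import *
st()"
```

```text
t 14.05 tcp cradle [ 85.  -17.3 137.3] closing axis yaw vs cradle x 0.0 F cradle [0.4 1.6] -1.3 w 0.0403 grip 8.0 q7 -0.11
```

>>> drive_tool(
  series=[
    [[-0.2,-0.3,-0.4],0],
    [[-0.1,-0.3,-0.3],0],
    [[-0.1,-0.3,-0.4],0],
    [[-0.1,-0.2,-0.4],0],
    [[-0.1,-0.2,-0.4],0],
    [[-0.1,-0.2,-0.4],0],
    [[0,-0.1,-0.5],0],
    [[-0.1,-0.1,-0.4],0],
    [[0,0,0],0],
    [[0,0,0],0],
  ],
)

```text
time: 15.3
ee_pos: [0.6127, -0.1079, 0.1057]
eef_rot: [0.832, 0.555, 0.0, 0.0]
ft_force: [3.3, 0.4, 0.4]
width: 0.0401
grip_force: 8.0
```

```bash
python3 -c "
from h import *
import pickle
st(); c=cam('wrist'); s=cam('scene'); st()
pickle.dump((c,s),open('d3.pkl','wb'))
a=cv2.resize(c['color'][60:320,130:430],None,fx=1.4,fy=1.4,interpolation=cv2.INTER_CUBIC)
b=cv2.resize(s['color'][165:265,200:292],None,fx=4,fy=4,interpolation=cv2.INTER_CUBIC)
print(a.shape,b.shape)
H=max(a.shape[0],b.shape[0]); im=np.zeros((H,a.shape[1]+b.shape[1],3),np.uint8); im[:a.shape[0],:a.shape[1]]=a; im[:b.shape[0],a.shape[1]:]=b
cv2.imwrite('pics/c3.png',im[:,:,::-1])"
```

```text
t 15.3 tcp cradle [ 84.5 -35.8 105.7] closing axis yaw vs cradle x 0.1 F cradle [2.9 1.6] 0.4 w 0.0401 grip 8.0 q7 -0.07
t 15.4 tcp cradle [ 84.5 -35.8 105.7] closing axis yaw vs cradle x 0.1 F cradle [2.9 1.1] -0.4 w 0.0401 grip 8.0 q7 -0.07
(364, 420, 3) (400, 368, 3)
```

View pics/c3.png

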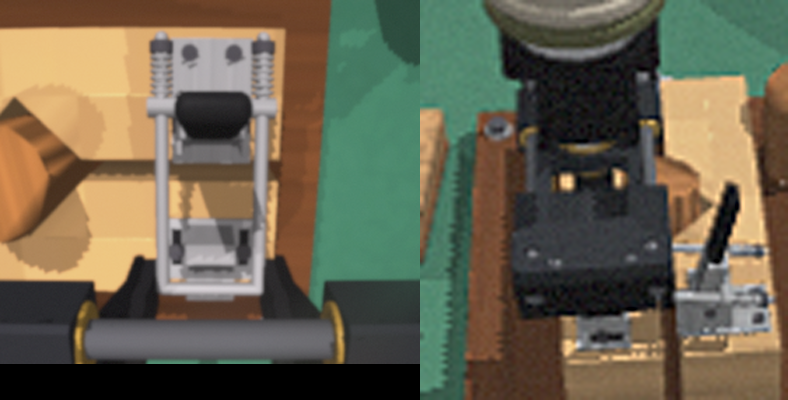

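The left panel shows the loop lying over the keeper, with the bar at crop (212,293) between the fingers, the trunnion at crop (212,105) and the handle nearly upright.

```bash
python3 -c "
from h import *
import pickle
c,s=pickle.load(open('d3.pkl','rb'))
p=lambda u,v:(130+(u+.5)/1.4-.5,60+(v+.5)/1.4-.5)
for z in (.1,.105,.11): print('bar',w2c(onz(c,*p(212,293),z)).round(1))
print('trunnion',w2c(onz(c,*p(212,105),.097)).round(1))
print('jaw gap edges',w2c(onz(c,*p(100,160),.063)).round(1),w2c(onz(c,*p(100,177),.063)).round(1))
for n,v,z in [('lip/backwall edges',222,.09),('',232,.09),('',250,.09),('',270,.09),('',283,.089)]: print(n,w2c(onz(c,*p(212,v),z)).round(1))
"
```

```text
bar [ 86.2 -40.1 100. ]
bar [ 86.2 -37.4 105. ]
bar [ 86.1 -34.7 110. ]
trunnion [86.  32.3 97. ]
jaw gap edges [36.7  5.6 63. ] [36.1 -2.2 63. ]
lip/backwall edges [ 86.2 -13.9  90. ]
 [ 86.2 -18.2  90. ]
 [ 86.2 -25.9  90. ]
 [ 86.3 -34.8  90. ]
 [ 86.3 -41.3  89. ]
```

>>> drive_tool(
  series=[
    [[0.0,-0.2,0],0],
    [[-0.1,-0.15,0],0],
    [[-0.05,-0.15,0],0],
    [[-0.05,-0.15,0],0],
    [[0,0,-0.2],0],
    [[0,0,-0.2],0],
    [[0,0,-0.2],0],
    [[0,0,-0.2],0],
    [[0,0,0],0],
    [[0,0,0],0],
  ],
)

```text
time: 16.65
ee_pos: [0.6104, -0.1145, 0.0975]
eef_rot: [0.832, 0.555, -0.0, 0.0]
ft_force: [0.1, 0.4, -0.6]
width: 0.0402
grip_force: 8.0
```

```bash
python3 -c "
from h import *
import pickle
st(); c=cam('wrist'); s=cam('scene'); pickle.dump((c,s),open('d4.pkl','wb'))
g=cv2.cvtColor(c['color'],cv2.COLOR_RGB2GRAY)
print('legs/bar col profile',[(v,int(g[v,278:286].mean())) for v in range(225,300,2)])
print('trunnion row', [(v,int(g[v,240:246].mean())) for v in range(115,160,2)])"
```

```text
t 16.65 tcp cradle [ 84.9 -42.8  97.5] closing axis yaw vs cradle x 0.1 F cradle [-0.1  0.4] -0.6 w 0.0402 grip 8.0 q7 -0.06
legs/bar col profile [(225, 72), (227, 77), (229, 100), (231, 114), (233, 120), (235, 129), (237, 134), (239, 129), (241, 115), (243, 107), (245, 79), (247, 80), (249, 96), (251, 102), (253, 115), (255, 154), (257, 176), (259, 175), (261, 129), (263, 144), (265, 172), (267, 170), (269, 135), (271, 81), (273, 61), (275, 62), (277, 61), (279, 63), (281, 64), (283, 68), (285, 73), (287, 74), (289, 75), (291, 86), (293, 95), (295, 101), (297, 106), (299, 109)]
trunnion row [(115, 160), (117, 159), (119, 159), (121, 161), (123, 159), (125, 159), (127, 160), (129, 151), (131, 187), (133, 203), (135, 190), (137, 171), (139, 145), (141, 119), (143, 135), (145, 162), (147, 164), (149, 165), (151, 165), (153, 165), (155, 166), (157, 165), (159, 165)]
```

```bash
python3 -c "
from h import *
import pickle
c,s=pickle.load(open('d4.pkl','rb'))
print('trun',w2c(onz(c,243,134,.0965)).round(1))
for v in (257.5,266): 
  for z in (.089,.097): print(v,w2c(onz(c,281,v,z)).round(1))
g=cv2.cvtColor(c['color'],cv2.COLOR_RGB2GRAY)
col=c['color'][100:230,200:225].mean(1).round(0).astype(int); print([(100+i*3,*x) for i,x in enumerate(col[::3])])
im=cv2.resize(c['color'][100:300,180:380,::-1],None,fx=3,fy=3,interpolation=cv2.INTER_CUBIC); cv2.imwrite('pics/c4.png',im)
"
```

```text
trun [68.3 26.3 96.5]
257.5 [ 86.5 -41.4  89. ]
257.5 [ 86.4 -37.4  97. ]
266 [ 86.5 -46.6  89. ]
266 [ 86.4 -42.4  97. ]
[(100, np.int64(228), np.int64(182), np.int64(121)), (103, np.int64(228), np.int64(182), np.int64(122)), (106, np.int64(229), np.int64(183), np.int64(122)), (109, np.int64(229), np.int64(184), np.int64(122)), (112, np.int64(229), np.int64(184), np.int64(122)), (115, np.int64(229), np.int64(190), np.int64(126)), (118, np.int64(222), np.int64(175), np.int64(115)), (121, np.int64(221), np.int64(174), np.int64(115)), (124, np.int64(221), np.int64(174), np.int64(115)), (127, np.int64(219), np.int64(171), np.int64(114)), (130, np.int64(220), np.int64(171), np.int64(114)), (133, np.int64(220), np.int64(172), np.int64(114)), (136, np.int64(221), np.int64(172), np.int64(114)), (139, np.int64(221), np.int64(173), np.int64(114)), (142, np.int64(221), np.int64(173), np.int64(115)), (145, np.int64(222), np.int64(175), np.int64(116)), (148, np.int64(222), np.int64(175), np.int64(116)), (151, np.int64(221), np.int64(173), np.int64(114)), (154, np.int64(221), np.int64(173), np.in
[... 598 characters left out ...]
64(177), np.int64(117)), (193, np.int64(224), np.int64(177), np.int64(117)), (196, np.int64(224), np.int64(177), np.int64(117)), (199, np.int64(225), np.int64(178), np.int64(118)), (202, np.int64(228), np.int64(182), np.int64(121)), (205, np.int64(230), np.int64(184), np.int64(122)), (208, np.int64(230), np.int64(184), np.int64(121)), (211, np.int64(230), np.int64(184), np.int64(122)), (214, np.int64(230), np.int64(184), np.int64(121)), (217, np.int64(230), np.int64(184), np.int64(121)), (220, np.int64(230), np.int64(184), np.int64(121)), (223, np.int64(231), np.int64(190), np.int64(126)), (226, np.int64(238), np.int64(201), np.int64(132)), (229, np.int64(238), np.int64(198), np.int64(130))]
```

View pics/c4.png

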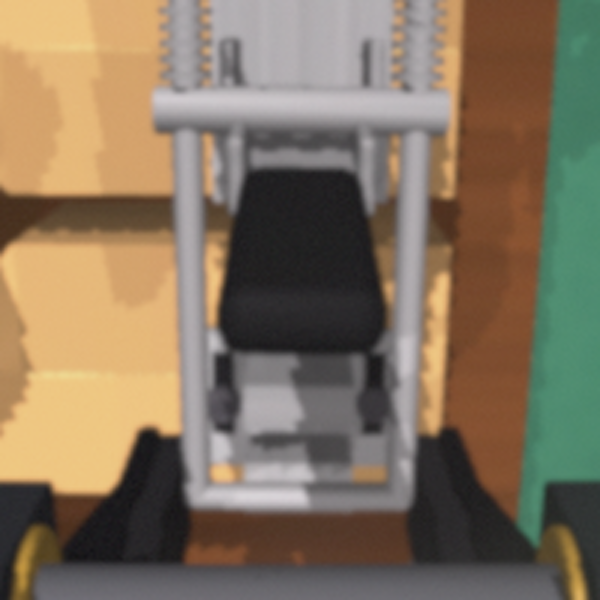

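Crop: the bar is at row 495 and the trunnion at row 110. The gap between lip and back wall is the dark slit at row 440, so the bar is past it, over the back wall. I'll lower it gently and feel for contact.

>>> drive_tool(
  series=[
    [[0,0,-0.1],0],
    [[0,0,-0.1],0],
    [[0,0,-0.1],0],
    [[0,0,-0.1],0],
    [[0,0,-0.05],0],
    [[0,0,-0.05],0],
    [[0,0,0],0],
    [[0,0,0],0],
    [[0,0,0],0],
    [[0,0,0],0],
  ],
)

```text
time: 18.0
ee_pos: [0.6107, -0.1143, 0.0927]
eef_rot: [0.832, 0.555, 0.0, 0.0]
ft_force: [-2.1, -1.0, 5.6]
width: 0.0401
grip_force: 8.0
```

```bash
python3 -c "
from h import *
st()"
```

```text
t 18.0 tcp cradle [ 85.  -42.5  92.7] closing axis yaw vs cradle x 0.1 F cradle [-1.5 -1.8] 5.6 w 0.0401 grip 8.0 q7 -0.05
```

>>> drive_tool(
  series=[
    [[0,0,0.04],0],
    [[0.04,0.09,0],0],
    [[0.04,0.09,0],0],
    [[0.04,0.09,0],0],
    [[0.04,0.09,0],0],
    [[0,0,0],0],
    [[0,0,0],0],
    [[0,0,0],0],
    [[0,0,0],0],
    [[0,0,0],0],
  ],
)

```text
time: 19.25
ee_pos: [0.6116, -0.1121, 0.0927]
eef_rot: [0.832, 0.554, -0.001, 0.0]
ft_force: [-4.2, -5.7, 1.7]
width: 0.0405
grip_force: 8.0
```

```bash
python3 -c "
from h import *
st()"
```

```text
t 19.25 tcp cradle [ 85.1 -40.1  92.7] closing axis yaw vs cradle x -0.0 F cradle [-1.7 -6.8] 1.7 w 0.0405 grip 8.0 q7 -0.06
```

>>> drive_tool(
  series=[
    [[0.04,0.09,0],0],
    [[0.04,0.09,0],0],
    [[0,0,0],0],
    [[0,0,0],0],
    [[0,0,0],0],
    [[0,0,0],0],
    [[0,0,0],0],
    [[0,0,0],0],
    [[0,0,0],0],
    [[0,0,0],0],
  ],
)

```text
time: 20.5
ee_pos: [0.613, -0.1088, 0.0929]
eef_rot: [0.832, 0.555, 0.0, -0.0]
ft_force: [-1.7, -3.8, 0.4]
width: 0.0404
grip_force: 8.0
```

```bash
python3 -c "
from h import *
st()"
```

```text
t 20.5 tcp cradle [ 85.1 -36.5  92.9] closing axis yaw vs cradle x 0.1 F cradle [-0.1 -4.2] 0.4 w 0.0404 grip 8.0 q7 -0.06
```

>>> drive_tool(
  series=[
    [[0,0,-0.05],0],
    [[0,0,-0.05],0],
    [[0,0,-0.05],0],
    [[0,0,0],0],
    [[0,0,0],0],
    [[0,0,0],0],
    [[0,0,0],0],
    [[0,0,0],0],
    [[0,0,0],0],
    [[0,0,0],0],
  ],
)

```text
time: 21.75
ee_pos: [0.613, -0.1088, 0.0915]
eef_rot: [0.832, 0.555, 0.0, -0.0]
ft_force: [-1.0, -2.5, -0.0]
width: 0.0402
grip_force: 8.0
```

```bash
python3 -c "
from h import *
st()"
```

```text
t 21.75 tcp cradle [ 85.1 -36.5  91.5] closing axis yaw vs cradle x 0.1 F cradle [ 0.  -2.7] -0.0 w 0.0402 grip 8.0 q7 -0.06
```

>>> drive_tool(
  series=[
    [[0,0,-0.1],0],
    [[0,0,-0.1],0],
    [[0,0,-0.1],0],
    [[0,0,0],0],
    [[0,0,0],0],
    [[0,0,0],0],
    [[0,0,0],0],
    [[0,0,0],0],
    [[0,0,0],0],
    [[0,0,0],0],
  ],
)

```text
time: 23.0
ee_pos: [0.6132, -0.1085, 0.0885]
eef_rot: [0.832, 0.555, 0.0, -0.0]
ft_force: [-0.6, 1.1, -0.7]
width: 0.0405
grip_force: 8.0
```

```bash
python3 -c "
from h import *
st()"
```

```text
t 23.0 tcp cradle [ 85.1 -36.2  88.5] closing axis yaw vs cradle x 0.1 F cradle [-1.   0.8] -0.7 w 0.0405 grip 8.0 q7 -0.06
```

>>> drive_tool(
  series=[
    [[0,0,-0.1],0],
    [[0,0,-0.1],0],
    [[0,0,-0.1],0],
    [[0,0,-0.1],0],
    [[0,0,-0.1],0],
    [[0,0,-0.1],0],
    [[0,0,0],0],
    [[0,0,0],0],
    [[0,0,0],0],
    [[0,0,0],0],
  ],
)

```text
time: 24.25
ee_pos: [0.6131, -0.1086, 0.0825]
eef_rot: [0.832, 0.555, 0.0, -0.0]
ft_force: [1.9, 4.5, 1.7]
width: 0.0399
grip_force: 8.0
```

```bash
python3 -c "
from h import *
st()"
```

```text
t 24.25 tcp cradle [ 85.1 -36.3  82.5] closing axis yaw vs cradle x 0.1 F cradle [0.  4.8] 1.7 w 0.0399 grip 8.0 q7 -0.06
```

>>> drive_tool(
  series=[
    [[0.02,0.05,-0.1],0],
    [[0,0,-0.1],0],
    [[0,0,-0.1],0],
    [[0,0,-0.05],0],
    [[0,0,0],0],
    [[0,0,0],0],
    [[0,0,0],0],
    [[0,0,0],0],
    [[0,0,0],0],
    [[0,0,0],0],
  ],
)

```text
time: 25.5
ee_pos: [0.6132, -0.1086, 0.0794]
eef_rot: [0.832, 0.555, 0.0, 0.0]
ft_force: [-0.3, 3.6, 5.2]
width: 0.0402
grip_force: 8.0
```

```bash
python3 -c "
from h import *
st()"
```

```text
t 25.5 tcp cradle [ 85.2 -36.3  79.4] closing axis yaw vs cradle x 0.1 F cradle [-1.6  3.2] 5.2 w 0.0402 grip 8.0 q7 -0.06
```

On the floor: TCP height 79.4 mm against about 79.2 expected, with Fz at 5 N. Next I'll draw it under the lip.

>>> drive_tool(
  series=[
    [[0.02,0.05,0.04],0],
    [[0.02,0.05,0],0],
    [[0.03,0.07,0],0],
    [[0.03,0.07,0],0],
    [[0.03,0.07,0],0],
    [[0.03,0.07,0],0],
    [[0.03,0.07,0],0],
    [[0,0,0],0],
    [[0,0,0],0],
    [[0,0,0],0],
  ],
)

```text
time: 26.75
ee_pos: [0.614, -0.1068, 0.0792]
eef_rot: [0.833, 0.554, -0.001, 0.001]
ft_force: [-5.2, -6.0, 4.5]
width: 0.0405
grip_force: 8.0
```

```bash
python3 -c "
from h import *
st()"
```

```text
t 26.75 tcp cradle [ 85.2 -34.3  79.2] closing axis yaw vs cradle x -0.1 F cradle [-2.5 -7.5] 4.5 w 0.0405 grip 8.0 q7 -0.06
```

>>> drive_tool(
  series=[
    [[0.03,0.07,0.02],0],
    [[0.03,0.07,0],0],
    [[0.02,0.05,0],0],
    [[0,0,0],0],
    [[0,0,0],0],
    [[0,0,0],0],
    [[0,0,0],0],
    [[0,0,0],0],
    [[0,0,0],0],
    [[0,0,0],0],
  ],
)

```text
time: 28.0
ee_pos: [0.6149, -0.1047, 0.0792]
eef_rot: [0.833, 0.554, -0.001, 0.001]
ft_force: [-4.0, -5.7, 1.9]
width: 0.0401
grip_force: 8.0
```

```bash
python3 -c "
from h import *
import pickle
st(); c=cam('wrist'); pickle.dump(c,open('w5.pkl','wb'))
g=cv2.cvtColor(c['color'],cv2.COLOR_RGB2GRAY)
v=np.arange(110,165); p=g[110:165,240:246].mean(1); t=v[p.argmax()]; print('trun row',t,w2c(onz(c,243,t,.0965)).round(1))"
```

```text
t 28.0 tcp cradle [ 85.2 -32.   79.2] closing axis yaw vs cradle x -0.1 F cradle [-1.5 -6.8] 1.9 w 0.0401 grip 8.0 q7 -0.07
trun row 141 [70.7 35.8 96.5]
```

>>> drive_tool(
  series=[
    [[0.03,0.07,0.02],0],
    [[0.03,0.07,0],0],
    [[0,0,0],0],
    [[0,0,0],0],
    [[0,0,0],0],
    [[0,0,0],0],
    [[0,0,0],0],
    [[0,0,0],0],
    [[0,0,0],0],
    [[0,0,0],0],
  ],
)

```text
time: 29.3
ee_pos: [0.615, -0.1043, 0.0793]
eef_rot: [0.833, 0.554, -0.002, 0.001]
ft_force: [-3.9, -9.6, 1.0]
width: 0.0399
grip_force: 8.0
```

```bash
python3 -c "
from h import *
st()"
```

```text
t 29.3 tcp cradle [ 85.2 -31.6  79.3] closing axis yaw vs cradle x -0.1 F cradle [  0.1 -10.4] 1.0 w 0.0399 grip 8.0 q7 -0.07
```

>>> drive_tool(
  series=[
    [[0,0,0.1],0],
    [[0,0,0.1],0],
    [[0,0,0.1],0],
    [[0,0,0.05],0],
    [[0,0,0],0],
    [[0,0,0],0],
    [[0,0,0],0],
    [[0,0,0],0],
    [[0,0,0],0],
    [[0,0,0],0],
  ],
)

```text
time: 30.55
ee_pos: [0.6149, -0.1038, 0.0818]
eef_rot: [0.833, 0.554, -0.002, 0.001]
ft_force: [-1.0, -8.8, -7.0]
width: 0.0403
grip_force: 8.0
```

```bash
python3 -c "
from h import *
st()"
```

```text
t 30.55 tcp cradle [ 84.9 -31.2  81.8] closing axis yaw vs cradle x -0.1 F cradle [ 2.5 -8.5] -7.0 w 0.0403 grip 8.0 q7 -0.07
```

The bar is held under the lip: lifting meets 7 N, and drawing is stopped by the post. Releasing and rising.

>>> drive_tool(
  series=[
    [[-0.05,-0.15,-0.2],0],
    [[0,0,0],0],
    [[0,0,0],0],
    [[0,0,0],0],
    [[0,0,1],0],
    [[0,0,2.5],0],
    [[0,0,3],0],
    [[0,0,3],0],
    [[0,0,3],0],
    [[0,0,2.5],0],
  ],
  hand=0.35,
)

```text
time: 31.8
ee_pos: [0.6162, -0.1022, 0.2335]
eef_rot: [0.832, 0.555, 0.001, 0.0]
ft_force: [0.5, -0.3, 0.2]
width: 0.0567
grip_force: 0.0
```

```bash
python3 -c "
from h import *
st(); c=cam('wrist'); st(); s=cam('scene')
a=c['color'][60:320,150:410]; a=cv2.resize(a,None,fx=1.5,fy=1.5,interpolation=cv2.INTER_CUBIC)
b=cv2.resize(s['color'][185:285,205:300],None,fx=4,fy=4,interpolation=cv2.INTER_CUBIC)
H=max(a.shape[0],b.shape[0]); im=np.zeros((H,a.shape[1]+b.shape[1],3),np.uint8); im[:a.shape[0],:a.shape[1]]=a; im[:b.shape[0],a.shape[1]:]=b
print(a.shape); cv2.imwrite('pics/c5.png',im[:,:,::-1])
import pickle; pickle.dump((c,s),open('d6.pkl','wb'))"
```

```text
t 31.8 tcp cradle [ 85.5 -29.1 233.5] closing axis yaw vs cradle x 0.1 F cradle [ 0.6 -0.1] 0.2 w 0.0567 grip 0.0 q7 -0.13
t 31.85 tcp cradle [ 86.7 -29.  236.8] closing axis yaw vs cradle x 0.1 F cradle [0.3 0.4] 2.0 w 0.0567 grip 0.0 q7 -0.13
(390, 390, 3)
```

View pics/c5.png

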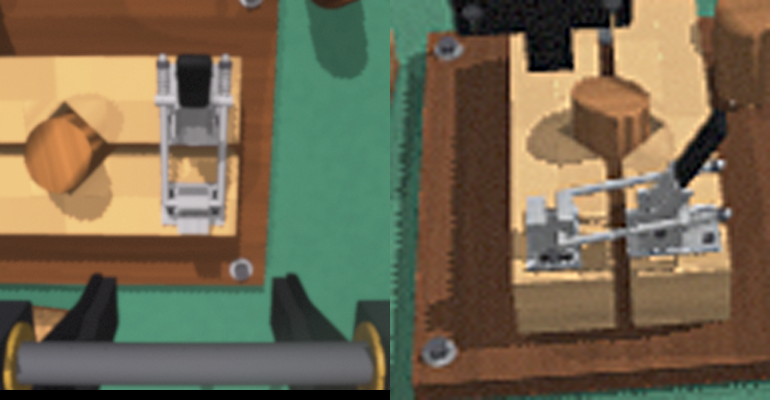

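Hooked: the loop runs from the trunnion to the keeper, with the bar inside the channel. The handle end is at scene crop (722,115), which gives the lever angle.

```bash
python3 -c "
from h import *
import pickle
c,s=pickle.load(open('d6.pkl','rb'))
p=lambda u,v:(205+(u-390+.5)/4-.5,185+(v+.5)/4-.5)
e=onx(s,*p(722,115)); b=onx(s,*p(685,178)); print(e.round(1),b.round(1))
print('wrist handle end', w2c(onz(c,150+193/1.5,60+56/1.5,.15)).round(1),w2c(onz(c,150+193/1.5,60+56/1.5,.14)).round(1))
st()
q=np.r_[1.45,np.linspace(1.3,0,16)]; R=66
y=22+R*np.cos(q)-8*np.sin(q)-9.5+1.5; z=79+R*np.sin(q)+8*np.cos(q)+8
print(np.c_[q,y,z].round(2)[:3]); print('to start',mv((86,y[0],z[0])))
d=np.c_[np.zeros(16),np.diff(y),np.diff(z)]; W=np.c_[d[:,:2]@Rm.T,d[:,2]]/10
cum=np.round(np.cumsum(W,0),1); print(np.diff(np.r_[[[0,0,0]],cum],axis=0).round(1).tolist(),cum[-1])"
```

```text
[ 85.   56.1 155.9] [ 85.   36.6 109.2]
wrist handle end [ 85.7  58.9 150. ] [ 85.8  59.1 140. ]
t 31.9 tcp cradle [ 86.6 -29.1 235. ] closing axis yaw vs cradle x 0.0 F cradle [1.2 0. ] 0.3 w 0.0569 grip 0.0 q7 -0.13
[[  1.45  14.01 153.48]
 [  1.3   23.95 152.73]
 [  1.21  29.6  151.63]]
to start [ 1.6   4.   -8.15]
[[0.4, 0.9, -0.1], [0.2, 0.5, -0.1], [0.2, 0.5, -0.1], [0.2, 0.5, -0.3], [0.2, 0.5, -0.2], [0.2, 0.5, -0.3], [0.2, 0.4, -0.3], [0.2, 0.4, -0.4], [0.1, 0.4, -0.4], [0.2, 0.3, -0.5], [0.1, 0.3, -0.5], [0.1, 0.3, -0.5], [0.1, 0.2, -0.5], [0.1, 0.2, -0.5], [0.0, 0.1, -0.6], [0.0, 0.1, -0.5]] [ 2.5  6.1 -5.8]
```

>>> drive_tool(
  series=[
    [[0,0,0],0],
    [[0,0,0],0],
    [[0,0,0],0],
    [[0.8,2,0],0],
    [[0.8,2,0],0],
    [[0,0,-2.5],0],
    [[0,0,-2.5],0],
    [[0,0,-2.15],0],
    [[0,0,-1],0],
    [[0,0,0],0],
  ],
  hand=1,
  newtons=20,
)

```text
time: 33.15
ee_pos: [0.6321, -0.061, 0.1494]
eef_rot: [0.832, 0.555, -0.0, -0.0]
ft_force: [0.4, 0.4, 0.2]
width: 0.0002
grip_force: 0.0
```

>>> drive_tool(
  series=[
    [[0.4,0.9,-0.1],0],
    [[0.2,0.5,-0.1],0],
    [[0.2,0.5,-0.1],0],
    [[0.2,0.5,-0.3],0],
    [[0.2,0.5,-0.2],0],
    [[0.2,0.5,-0.3],0],
    [[0.2,0.4,-0.3],0],
    [[0,0,0],0],
    [[0,0,0],0],
    [[0,0,0],0],
  ],
)

```text
time: 34.4
ee_pos: [0.648, -0.0236, 0.1358]
eef_rot: [0.832, 0.555, 0.0, -0.0]
ft_force: [0.4, -0.8, 0.2]
width: 0.0006
grip_force: 0.0
```

```bash
python3 -c "
from h import *
st()"
```

```text
t 34.4 tcp cradle [ 84.6  55.6 135.8] closing axis yaw vs cradle x 0.1 F cradle [ 0.7 -0.5] 0.2 w 0.0006 grip 0.0 q7 -0.22
```

>>> drive_tool(
  series=[
    [[0.2,0.4,-0.3],0],
    [[0.1,0.4,-0.4],0],
    [[0.2,0.3,-0.4],0],
    [[0.1,0.3,-0.4],0],
    [[0.1,0.3,-0.4],0],
    [[0,0,0],0],
    [[0,0,0],0],
    [[0,0,0],0],
    [[0,0,0],0],
    [[0,0,0],0],
  ],
)

```text
time: 35.65
ee_pos: [0.6551, -0.007, 0.1168]
eef_rot: [0.832, 0.555, 0.0, 0.0]
ft_force: [0.3, 0.8, 0.3]
width: 0.0002
grip_force: 0.0
```

```bash
python3 -c "
from h import *
st()"
```

```text
t 35.65 tcp cradle [ 84.7  73.6 116.8] closing axis yaw vs cradle x 0.1 F cradle [-0.   0.9] 0.3 w 0.0002 grip 0.0 q7 -0.24
```

>>> drive_tool(
  series=[
    [[0.1,0.2,-0.4],0],
    [[0.1,0.2,-0.4],0],
    [[0,0.1,-0.4],0],
    [[0,0.1,-0.3],0],
    [[0,0,-0.3],0],
    [[0,0,-0.2],0],
    [[0,0,0],0],
    [[0,0,0],0],
    [[0,0,0],0],
    [[0,0,0],0],
  ],
)

```text
time: 36.9
ee_pos: [0.6571, -0.0011, 0.0968]
eef_rot: [0.832, 0.555, 0.0, 0.0]
ft_force: [0.3, 0.0, 0.4]
width: 0.0005
grip_force: 0.0
```

```bash
python3 -c "
from h import *
st()"
```

```text
t 36.9 tcp cradle [84.2 79.9 96.8] closing axis yaw vs cradle x 0.1 F cradle [0.3 0.1] 0.4 w 0.0005 grip 0.0 q7 -0.24
```

>>> drive_tool(
  series=[
    [[0,0,-0.1],0],
    [[0,0,-0.1],0],
    [[0,0,-0.1],0],
    [[0,0,-0.1],0],
    [[0,0,0],0],
    [[0,0,0],0],
    [[0,0,0],0],
    [[0,0,0],0],
    [[0,0,0],0],
    [[0,0,0],0],
  ],
)

```text
time: 38.15
ee_pos: [0.6573, -0.001, 0.0953]
eef_rot: [0.832, 0.555, 0.001, -0.0]
ft_force: [-9.6, 1.0, 20.0]
width: 0.0002
grip_force: 10.5
```

```bash
python3 -c "
from h import *
st()"
```

```text
t 38.15 tcp cradle [84.4 80.  95.3] closing axis yaw vs cradle x 0.1 F cradle [-9.2 -2.7] 20.0 w 0.0002 grip 10.5 q7 -0.24
```

The handle bottoms out where expected for flat (TCP height 95). I'll rise clear and take a last look.

>>> drive_tool(
  series=[
    [[0,0,0.5],0],
    [[0,0,1.5],0],
    [[0,0,3],0],
    [[0,0,4],0],
    [[0,0,4],0],
    [[-1,-2.5,1],0],
    [[-1.5,-3.5,0],0],
    [[-1.5,-3.5,0],0],
    [[-0.6,-1.5,0],0],
    [[0,0,0],0],
  ],
)

```text
time: 39.4
ee_pos: [0.6106, -0.1122, 0.2328]
eef_rot: [0.833, 0.554, 0.0, -0.0]
ft_force: [-0.3, -0.0, 0.5]
width: 0.0005
grip_force: 0.0
```

```bash
python3 -c "
from h import *
st(); c=cam('wrist'); s=cam('scene')
a=c['color'][40:300,150:410]; a=cv2.resize(a,None,fx=1.5,fy=1.5,interpolation=cv2.INTER_CUBIC)
b=cv2.resize(s['color'][185:285,205:300],None,fx=4,fy=4,interpolation=cv2.INTER_CUBIC)
H=max(a.shape[0],b.shape[0]); im=np.zeros((H,a.shape[1]+b.shape[1],3),np.uint8); im[:a.shape[0],:a.shape[1]]=a; im[:b.shape[0],a.shape[1]:]=b
cv2.imwrite('pics/c6.png',im[:,:,::-1])
import pickle; pickle.dump((c,s),open('d7.pkl','wb'))"
```

```text
t 39.4 tcp cradle [ 84.1 -40.6 232.8] closing axis yaw vs cradle x -0.1 F cradle [-0.3 -0.2] 0.5 w 0.0005 grip 0.0 q7 -0.12
```

View pics/c6.png

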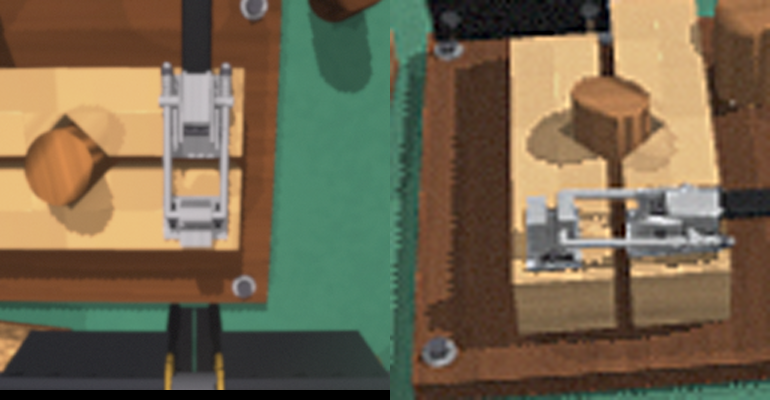

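The handle lies flat towards +y, the loop is level with its bar inside the keeper, and the jaws are parallel on the blank. Handing in.

```bash
python3 -c "
from h import *
st(); print(r.close_job())"
```

```text
t 39.5 tcp cradle [ 83.9 -37.8 232.5] closing axis yaw vs cradle x 0.2 F cradle [-0.7  0.7] 0.5 w 0.0004 grip 0.0 q7 -0.12
the job is handed in; nothing more can be done
None
```

The job is handed in at 39.5 s: jaw shut on the blank, loop bar hooked under the keeper's lip, and lever pressed flat past centre. I did not tug the blank to test it, and almost no resistance showed on the lever's way down.

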